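# Clip the gear cover onto the edge burnisher

## Task

Pick up the orange clip cover and press it into the opening on top of the green edge burnisher until both spring catches snap over its beads and the cover sits flush on the housing. Then keep pressing it firmly down (about 10 N) so that it beds in, and finish like that, still pressing: do not let go. Leave the other things on the bench where they are.

Things in the scene. Friction and masses are not known exactly. Their poses are not given: they have to be found in the camera images.
- cover_grip (a point): Centre of the grip rib of the loose orange plastic clip cover (0.12 kg), which stands on its legs; z up. Rib: 50 mm along x, 14 mm thick along y, 28 mm tall. Below this point: top of the plate (the rib's foot) 14 mm, plate's underside 19 mm, feet 39 mm. A half turn about z makes no difference.
- cover: The same cover; origin midway between its feet, 39 mm below cover_grip. Plate 84 (x) by 60 (y) by 5 mm. Two legs under it, outer faces at x = +-26 mm, each ending in a round bead 8 mm in diameter, 36 mm long along y, centred at x = +-26 mm, 4 mm above the origin; the legs measure 60 mm over the beads.
- opening (a point): Centre of the opening in the flat top of the green housing, level with the top face, 60 mm above the bench. Opening 64 mm along x, 40 mm along y (2 mm play round the cover's legs), 30 mm deep. The cover's x goes along this x, either way round. Fully home, the plate lies on the top face and cover_grip is 19 mm above this point.
- machine: Edge burnisher, fixed, elsewhere and turned each time; origin on the bench under the opening, same axes. Green housing 110 (x) by 84 (y) by 60 mm high; a motor sticks out 60 mm at +x, a wooden spindle 54 mm at -x, both under 66 mm high.
- catch_front (a joint): Steel spring catch in the opening's -x wall: a 12 mm ball, 9 mm below the top face, poking 4.5 mm in. Value: m pushed back; 0 at rest, 0.0025 as the bead passes, near 0 once snapped. Beads meet the catches with cover_grip 33 mm above opening; the push rises to about 9 to 15 N, then drops at 26 mm; the top face stops the cover.
- catch_rear (a joint): The same spring catch in the opening's +x wall; same values.
- tin: Bystander, leave alone: round aluminium wax tin, 53 mm across, 22 mm high; origin on its underside.
- spool: Bystander, leave alone: red thread spool standing, 44 mm across, 40 mm high; origin on its underside.
- dye: Bystander, leave alone: amber dye bottle, 52 mm across, 130 mm high; origin on its underside.
- rivets: Bystander, leave alone: clear jar with a brass lid, 60 mm across, 70 mm high; origin on its underside.
- mallet: Bystander, leave alone: hammer lying on its side; origin on its underside.
- brush: Bystander, leave alone: brush lying; origin on its underside.
- slicker: Bystander, leave alone: small wooden edge slicker lying, 74 mm long, 32 mm across; origin on its underside.
Not all that is in view belongs to the job. Of the things that look like the cover, take the one that is nearest to the robot's base at the start.

How it is judged:
By the outcome, as a careful person would: the job done as asked, in the order asked, and still so for the second after the job is handed in, while the arm keeps its last pose, push and grip.
It also fails if it takes over 40 s, if anything falls off the work surface, if the arm or the gripper's body presses on something with over 40 N, if the wrist force passes 120 N, or if a joint passes its speed limit or range.

## Robot

A 7-joint arm with a two-finger parallel gripper is mounted at the origin on the work surface. World frame = base frame: x ahead of the robot, y to its left, z up, the work surface at z = 0. Lengths are in m, angles in rad, forces in N, time in s.
With the tool pointing down it reaches from about 0.425 to 0.925 m from the base axis. Payload 6.8 kg.
Tool frame: the origin (TCP) lies at the very end of the fingers, on their centre line; the grasp point (between the pads) lies 19 mm behind it (r.grip_point_offset is the distance from the TCP to the grasp point, in m); z points along the fingers, y is the line along which they close (so a half turn about z gives the same grasp; the last joint's range is limited). The gripper opens to 85 mm and grips with 20 to 120 N. Pads are 22 mm wide; open, the fingers measure 114 mm over their backs; the gripper's body (76 mm by 85 mm) begins 54 mm behind the grasp point. The pads swing forward as they close: fully open they stand 13 mm farther back than shut.
Start: joints at [1.186, 0.477, 0.022, 1.555, -0.011, 1.109, -0.083], TCP at [0.184, -0.649, 0.231] pointing down, gripper open.
Joint ranges: [-2.96, 2.96], [-0.34, 2.1], [-1.41, 1.46], [0.24, 2.44], [-1.37, 4.51], [0.17, 1.92], [-2.96, 2.96]. Speed limits (rad/s): [2.39, 2.39, 3.14, 3.14, 3.14, 3.14, 3.14].

## Interface

Orientations are given as a rotation vector (axis times angle).
In Python, from bench import status, eyes, r gives the robot as it stands.
- The arm moves only by the shell command python3 -m crank 'ROWS' [OPENING] [FORCE]. ROWS is JSON, a list of rows, each a list of 6 numbers: the shift along the tool's x, y, z normalised to -1 to 1, where 1 is 0.02 m, then the turn, a rotation vector about the tool's x, y, z normalised to -1 to 1, where 1 is 45 degrees. A call has 1 to 12 rows; each row shifts and turns the commanded pose from where the row before left it, along the tool's axes as they then stand; what a row does not reach is not made up. A row lasts 1/10 s, in which the tool goes at most 50 mm and 8.59 degrees, less where a joint would pass 70% of its speed; a pose out of reach is approached as far as the arm can. A call with a number of a shift or a turn outside -1 to 1 is refused whole. A call with a gripper value outside its range is refused whole. OPENING is the opening, from 0 (shut) to 1 (fully open), set as the call begins (- or left out, the last holds). The fingers move at their own pace and stop on an object; FORCE is the grip in N (left out, the last holds). Time passes only in rows, so rows that do not move let the fingers close. It gives the time, the measured TCP pose, the force, the opening and the grip force at its end, in the units of the state.
- status.get_obs(): the state, without advancing time (a new reading comes with each control period).
- eyes.grab_frame(name): name is "side" or "top" or "wrist"; returns a dict with "image" (400x640x3 uint8, red, green, blue), "depth" (400x640 float32, m along the optical axis (not along the pixel's ray), 0 where there is no reading), "fovy" (degrees; the focal length in pixels is half the picture's height over the tangent of half this angle, whatever the lens; pixels are square), "cx", "cy" (the principal point, pixels), "k1" (the pictures are not rectified: a ray, as slopes to the right and down, at radius r is drawn at 1 + k1 r^2 times it, then the intrinsics apply), "world_to_cam" (4x4, takes a point from world to camera coordinates). Camera axes: x right, y up, looking along -z (the intrinsics and any distortion apply to the point x, -y, -z); pixel columns grow to the right and rows downward; lengths in m; the calibration is good to about 2 mm. A picture is of the moment at which its call begins.
- r.hand_in(): hands the job in; it is judged then, once.
The state is a dict: "clock": time; "joints": joint angles; "qvel": joint speeds; "tau": joint torques, N m; "tcp_pos": TCP position; "orientation": TCP orientation; "contact_force": force on the tool from outside, world axes, zero at the start; "moment": the same for the moment, N m; "grip_width": finger opening in m; "gripper_force": force on a finger pad.
Only numpy, scipy, OpenCV 4.12 (cv2) and the standard library are available. Lean on these libraries where they do the work, as an engineer would, in place of code of your own. Each camera call takes 0.05 s, during which the arm holds its last target. There are 200 camera calls.

## Working session

There is one attempt and no reset: what is moved stays moved. The work goes in short steps, Python scripts to look and compute and a shell command to move; the robot and the scene stay as the last step left them, time stands still between calls to the robot, and variables do not carry over. Pictures are saved under pics/ and viewed, at most 11 in all, crops included, and the job is handed in when it is done.

```bash
ls; mkdir -p pics
python3 - <<'E'
from bench import status, eyes, r
import cv2,numpy as np
for n in("top","side"):
    f=eyes.grab_frame(n); cv2.imwrite(f"pics/{n}0.png",f["image"][:,:,::-1]); np.savez(f"pics/{n}0.npz",**f)
    print(n,f["fovy"],f["cx"],f["cy"],f["k1"],np.round(f["world_to_cam"],3).tolist())
o=status.get_obs();print(o)
E
```

```text
pics
top 42.71009885470622 325.5081900688908 202.81122480906842 -0.10137813420253204 [[-0.015, -1.0, -0.012, 0.004], [0.993, -0.017, 0.117, -0.557], [-0.117, -0.01, 0.993, -1.621], [0.0, 0.0, 0.0, 1.0]]
side 50.23215035877434 323.29364172628084 198.4951650129768 -0.06886575683457133 [[-0.748, -0.664, -0.004, 0.42], [0.439, -0.499, 0.748, -0.298], [-0.498, 0.558, 0.664, -0.913], [0.0, 0.0, 0.0, 1.0]]
{'clock': 0.1, 'joints': array([ 1.18593852,  0.47773129,  0.02233647,  1.55634399, -0.01152604,
        1.10931284, -0.0830789 ]), 'qvel': array([ 2.13871267e-04, -6.33173900e-04,  1.25972878e-03, -3.91812864e-05,
        3.18941789e-04, -1.25748781e-03, -1.54685503e-03]), 'tau': array([ 6.33162635e-03, -5.97752881e+01,  1.61428951e+00, -2.81953865e+01,
        1.28310811e-02,  4.98296853e-03, -2.60102911e-05]), 'tcp_pos': array([ 0.1842895 , -0.64879774,  0.23041716]), 'orientation': array([-3.10993390e+00, -4.33172946e-01,  5.09372234e-04]), 'contact_force': array([-0.0525037 , -0.34651076, -0.22226472]), 'moment': array([0.00551718, 0.01143144, 0.04238159]), 'gripper_force': 0.0, 'grip_width': 0.08537486141144185}
```

View pics/top0.png

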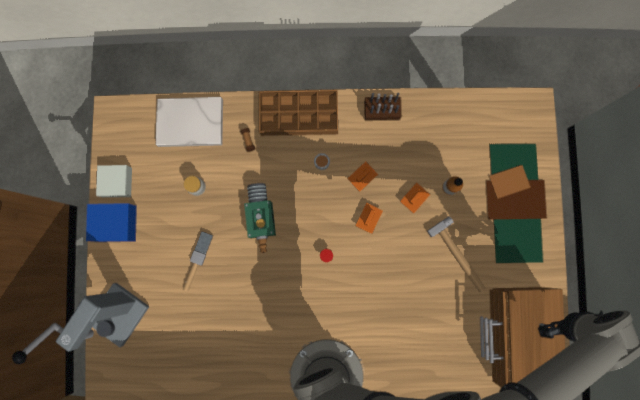

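View pics/side0.png

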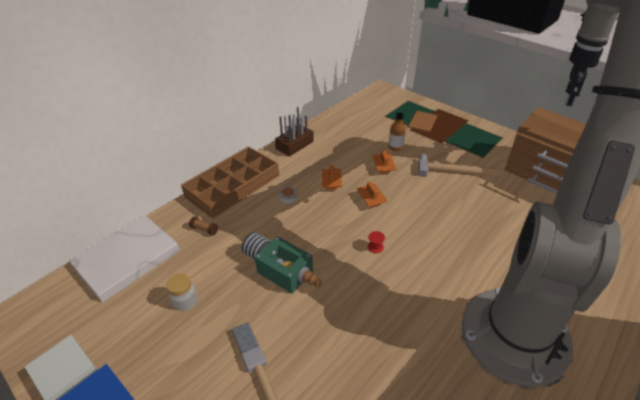

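The top view shows three orange cover-like things at about (363,177), (369,217) and (415,197). The green machine is at (260,217), with the ribbed motor at its far end (257,192) and the spindle at (263,243). The base is at about (326,370), so (369,217) looks nearest. I'll measure distances and check an enlarged crop.

```bash
cat > h.py <<'E'
import numpy as np,cv2
def K(f):
    F=200/np.tan(np.radians(f["fovy"])/2); return np.array([[F,0,f["cx"]],[0,F,f["cy"]],[0,0,1]]),np.array([f["k1"],0,0,0])
def ray(f,uv):
    k,d=K(f); p=cv2.undistortPoints(np.array(uv,float).reshape(-1,1,2),k,d)[:,0]
    W=np.array(f["world_to_cam"]);v=np.c_[p[:,0],-p[:,1],-np.ones(len(p))]
    return -W[:3,:3].T@W[:3,3], v@W[:3,:3]   # origin, dirs (depth 1)
def atz(f,uv,z):
    o,d=ray(f,uv); return o+d*((z-o[2])/d[:,2])[:,None]
def cloud(f):
    v,u=np.mgrid[0:400,0:640]; o,d=ray(f,np.stack([u,v],-1).reshape(-1,2)); 
    return (o+d*f["depth"].reshape(-1,1)).reshape(400,640,3)
def proj(f,P):
    W=np.array(f["world_to_cam"]);c=np.atleast_2d(P)@W[:3,:3].T+W[:3,3]; k,d=K(f)
    return cv2.projectPoints(c*[1,-1,-1],np.zeros(3),np.zeros(3),k,d)[0][:,0]
E
python3 - <<'E'
from h import *
f=np.load("pics/top0.npz"); P=cloud(f)
for u,v in [(363,177),(369,217),(415,197),(260,217)]:
    w=P[v-22:v+22,u-22:u+22].reshape(-1,3); c=f["image"][v-22:v+22,u-22:u+22].reshape(-1,3).astype(int)
    m=(c[:,0]>2*c[:,2]+20)&(c[:,0]>1.7*c[:,1])&(w[:,2]>.012) if u!=260 else (c[:,1]>c[:,0]*1.4)&(w[:,2]>.03)
    q=w[m]; print(u,v,m.sum(),q.mean(0).round(3),np.hypot(*q.mean(0)[:2]).round(3),np.percentile(q[:,2],[5,30,50,70,95]).round(3), cv2.minAreaRect((q[:,:2]*1000).astype(np.float32)))
im=f["image"]
a=cv2.resize(im[155:245,335:445],None,fx=5,fy=5,interpolation=2)
b=cv2.resize(im[175:265,235:290],None,fx=5,fy=5,interpolation=2)
cv2.imwrite("pics/crop0.png",np.hstack([a,b])[:,:,::-1][:, :800])
E
```

```text
363 177 421 [ 0.642 -0.126  0.034] 0.654 [0.02  0.024 0.026 0.029 0.055] ((532.651123046875, -67.57077026367188), (76.87602996826172, 342.1654052734375), 61.97775650024414)
369 217 443 [ 0.505 -0.142  0.044] 0.525 [0.018 0.023 0.026 0.028 0.055] ((444.99462890625, -106.54255676269531), (62.02903747558594, 227.7254180908203), 58.86727523803711)
415 197 432 [ 0.568 -0.292  0.045] 0.638 [0.019 0.023 0.026 0.029 0.056] ((469.9654541015625, -184.5353240966797), (61.665279388427734, 385.0862121582031), 42.16656494140625)
260 217 716 [0.507 0.206 0.059] 0.547 [0.033 0.056 0.059 0.061 0.066] ((434.64410400390625, 135.2555389404297), (320.7691955566406, 123.02525329589844), 44.57405090332031)
```

View pics/crop0.png

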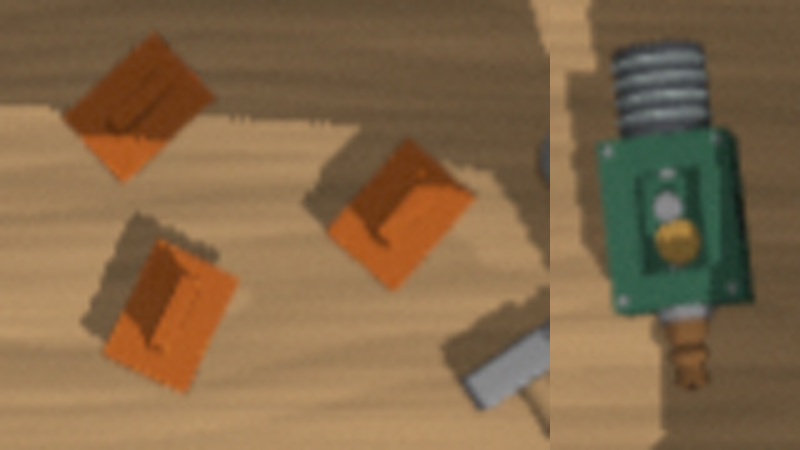

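The crop shows three covers at top-view pixels (363,177), (415,197) and (369,217). The measured base distances are 0.654, 0.638 and 0.525 m, so (369,217) is the nearest and the one to take. Next I'll get corner-based poses and check the depth in the opening, where I can see a brass disc.

Run:
```python
from h import *
f=np.load("pics/top0.npz"); P=cloud(f)
def show(n,px,z):
    q=atz(f,px,z); print(n,q.mean(0).round(4)); e=np.roll(q,-1,0)-q
    print(np.linalg.norm(e,axis=1).round(4), np.degrees(np.arctan2(e[:,1],e[:,0])).round(1))
show("cover",[(335+x/5-.4,155+y/5-.4) for x,y in[(165,240),(238,283),(187,392),(103,352)]],.025)
show("mach",[(235+(x-550)/5-.4,175+y/5-.4) for x,y in[(598,143),(712,130),(728,302),(615,314)]],.06)
show("opening",[(235+(x-550)/5-.4,175+y/5-.4) for x,y in[(637,172),(694,166),(705,270),(645,275)]],.06)
print((P[205:235:2,248:274:2,2]*1000).round().astype(int))
```

```text
cover [ 0.5059 -0.1459  0.025 ]
[0.0549 0.0783 0.06   0.0835] [-121.7  153.5   63.5  -30.1]
mach [0.5053 0.2124 0.06  ]
[0.0735 0.1103 0.0722 0.1099] [ -84.4 -174.9   95.2    5.8]
opening [0.5061 0.2078 0.06  ]
[0.0366 0.0668 0.0383 0.066 ] [ -84.9 -174.1   93.9    4.5]
[[  61   61   54   63   60   61   65   57   60   61   62   58   10]
 [  66 1675   59   61   60   63   53   59   66   59   62   56   10]
 [  55   64   57   53   45   53   30   29   64   61   60   63   17]
 [  57   58   39   27   26   32   30   29   30   58   58   59   31]
 [  55   60   55   22   32   35   24   35   29   60   54   57   46]
 [  67   54   56   31   37   37   41   28   30   57   52   61   49]
 [  50   58   53   26   35   29   33   25   28   64   56   54   44]
 [  62   61   66   34   35   32   33   35   27   59   50   51   59]
 [  61   51   57   36   37   30   38   27   37   55   64   58   66]
 [  57   58   63   35   39   37   32   34   32   64   54   58   66]
 [  58   54   55   33   31   35   28   36   31   59   67   65   62]
 [  58   60   58   41   33   26   55   26   31   62   55   58   55]
 [  62   59   64   58   65   54   59   62   58   59   63   65   67]
 [  56   61   57   60   54   52   61   49   63   59   64   59   66]
 [  52   62   58   62   60   58   64   56   62   54   61   60   53]]
```

The opening is clear, with its floor about 30 mm down, so the discs are just floor detail. Cover plate centre is about (0.506,-0.146) with its x axis at about -28°. Opening is about (0.506,0.209) with its x axis at about +5°. I'll move above the cover now.

```bash
python3 -m crank '[[0.75,-0.66,0,0,0,0],[0.75,-0.66,0,0,0,0],[0.75,-0.66,0,0,0,0],[0.75,-0.66,0,0,0,0],[0.75,-0.66,0,0,0,0],[0.75,-0.66,0,0,0,0],[0.75,-0.66,0,0,0,0],[0.75,-0.66,0,0,0,0],[0.75,-0.66,0,0,0,0],[0.75,-0.66,0,0,0,0],[0.75,-0.66,0,0,0,0],[0.75,-0.66,0,0,0,0]]' 
python3 -m crank '[[0.75,-0.66,0,0,0,0],[0.75,-0.66,0,0,0,0],[0.75,-0.66,0,0,0,0],[0.75,-0.66,0,0,0,0],[0.75,-0.66,0,0,0,0],[0.75,-0.66,0,0,0,0],[0.75,-0.66,0,0,0,0],[0.75,-0.66,0,0,0,0],[0.75,-0.66,0,0,0,0],[0.75,-0.66,0,0,0,0],[0.75,-0.66,0,0,0,0],[0.75,-0.66,0,0,0,0]]' 
python3 -m crank '[[0.75,-0.66,0,0,0,0],[0.75,-0.66,0,0,0,0],[0.75,-0.66,0,0,0,0],[0.75,-0.66,0,0,0,0],[0,0,0,0,0,0.16],[0,0,0,0,0,0.16],[0,0,0,0,0,0.16],[0,0,0,0,0,0.16],[0,0,0,0,0,0.16],[0,0,0,0,0,0.16],[0,0,0,0,0,0],[0,0,0,0,0,0]]'
cat > w.py <<'E'
from h import *
from bench import status,eyes
from scipy.spatial.transform import Rotation as R
def to(x,y,z,yaw):
    o=status.get_obs(); M=R.from_rotvec(o["orientation"]); 
    T=R.from_euler("z",yaw,degrees=True)*R.from_euler("x",180,degrees=True)
    e=(M.inv()*T).as_rotvec(degrees=True); e2=(M.inv()*T*R.from_euler("z",180,degrees=True)).as_rotvec(degrees=True)
    if np.linalg.norm(e2)<np.linalg.norm(e): e=e2
    s=M.inv().apply(np.array([x,y,z])-o["tcp_pos"])/.02
    print("t",o["clock"],"tcp",o["tcp_pos"].round(4),"shift units",s.round(2),"turn units",(e/45).round(3),"F",o["contact_force"].round(1),"w",o["grip_width"],"g",o["gripper_force"])
def pic(n,name):
    f=eyes.grab_frame(n); np.savez(f"pics/{name}.npz",**f); cv2.imwrite(f"pics/{name}.png",f["image"][:,:,::-1]); return f
E
python3 -c "
from w import *
to(.506,-.146,.15,-28); pic('wrist','w1')"
```

```text
clock: 1.3
tcp_pos: [0.3147, -0.4466, 0.2311]
orientation: [-3.111, -0.433, 0.0]
contact_force: [-0.5, -0.2, 0.1]
grip_width: 0.0853
gripper_force: 0.0
clock: 2.5
tcp_pos: [0.4444, -0.2451, 0.2312]
orientation: [3.112, 0.433, -0.0]
contact_force: [-0.2, -0.5, 0.3]
grip_width: 0.0857
gripper_force: 0.0
clock: 3.7
tcp_pos: [0.4873, -0.1788, 0.2312]
orientation: [3.054, -0.737, -0.0]
contact_force: [-0.1, 1.1, 0.5]
grip_width: 0.0853
gripper_force: 0.0
t 3.7 tcp [ 0.4873 -0.1788  0.2312] shift units [ 0.08 -1.88  4.06] turn units [0.    0.    0.019] F [-0.1  1.1  0.5] w 0.0853215475294821 g 0.0
```

View pics/w1.png

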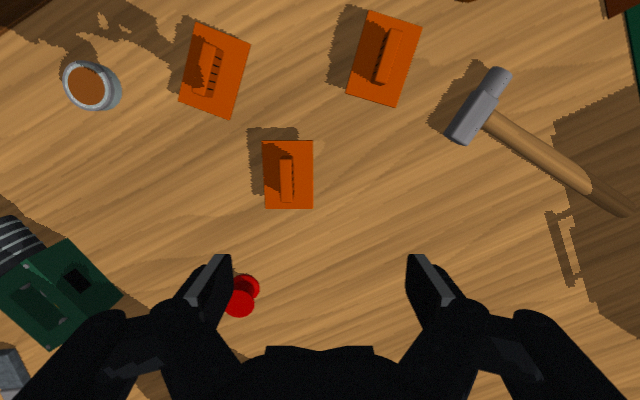

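The wrist view shows the target cover at (288,175) between the finger directions, with plate corners (263,141), (312,140), (313,209), (265,209). The two decoy covers are at (213,70) and (384,58). I'll measure its size and pose here.

Run:
```python
from w import *
f=np.load("pics/w1.npz"); P=cloud(f); im=f["image"].astype(int)
print("cam",ray(f,[(320,200)]))
m=((im[...,0]>2.5*im[...,2]+20)&(im[...,0]>2*im[...,1])).astype(np.uint8)
n,L,s,c=cv2.connectedComponentsWithStats(m)
for i in range(1,n):
    if s[i,4]<1500: continue
    k=(L==i); z=P[k][:,2]; 
    h,_=cv2.findContours(k.astype(np.uint8),cv2.RETR_EXTERNAL,cv2.CHAIN_APPROX_NONE); h=h[0][:,0]
    for zz in(.025,):
        q=atz(f,h,zz)[:,:2]*1000; print(c[i].round(),"z",np.percentile(z,[5,50,95]).round(3),cv2.minAreaRect(q.astype(np.float32)))
    t=P[k&(P[...,2]>.045)]; print(" rib",len(t),t.mean(0).round(4),cv2.minAreaRect((t[:,:2]*1000).astype(np.float32)))
q=atz(f,[(263,141),(312,140),(313,209),(265,209)],.025); e=np.roll(q,-1,0)-q;print(q.mean(0),np.linalg.norm(e,axis=1),np.degrees(np.arctan2(e[:,1],e[:,0])))
```

```text
cam (array([ 0.55488192, -0.21396395,  0.37590565]), array([[-0.26134239,  0.1278593 , -0.95676081]]))
[382.  59.] z [0.026 0.027 0.055] ((568.6278076171875, -298.52923583984375), (59.82881546020508, 83.97262573242188), 47.40147399902344)
 rib 857 [ 0.5689 -0.296   0.0601] ((558.1797485351562, -270.11798095703125), (33.167083740234375, 107.50127410888672), 20.507442474365234)
[213.  71.] z [0.026 0.027 0.055] ((642.0744018554688, -128.98052978515625), (60.38157653808594, 83.9296875), 42.2205810546875)
 rib 903 [ 0.6397 -0.1323  0.0588] ((599.3602905273438, -167.6585693359375), (128.08383178710938, 49.886756896972656), 42.04574203491211)
[288. 174.] z [0.026 0.027 0.055] ((504.8358459472656, -146.4127197265625), (59.68449401855469, 83.5133285522461), 62.82808303833008)
 rib 600 [ 0.5075 -0.1495  0.0641] ((525.8280029296875, -166.96710205078125), (26.598304748535156, 107.2560806274414), 45.65250778198242)
[ 0.50356738 -0.14680373  0.025     ] [0.05715738 0.08483415 0.05997601 0.08369092] [-116.00242716  153.31172342   62.82775721  -28.61964728]
```

```bash
python3 -m crank '[[0.02,-0.92,0,0,0,0],[0.02,-0.92,0,0,0,0],[0,0,1,0,0,0],[0,0,1,0,0,0],[0,0,1,0,0,0],[0,0,1,0,0,0],[0,0,1,0,0,0],[0,0,1,0,0,0],[0,0,1,0,0,0],[0,0,1,0,0,0],[0,0,0.5,0,0,0],[0,0,0,0,0,0]]' 0.6
python3 -c "
from w import *
to(.505,-.1465,.030,-27.2); pic('wrist','w2')"
```

```text
clock: 4.95
tcp_pos: [0.5042, -0.1465, 0.0602]
orientation: [-3.053, 0.741, 0.004]
contact_force: [0.1, -0.2, -0.1]
grip_width: 0.051
gripper_force: 0.0
t 4.95 tcp [ 0.5042 -0.1465  0.0602] shift units [ 0.04 -0.02  1.51] turn units [ 0.001  0.003 -0.002] F [ 0.1 -0.2 -0.1] w 0.050993525414503166 g 0.0
```

View pics/w2.png

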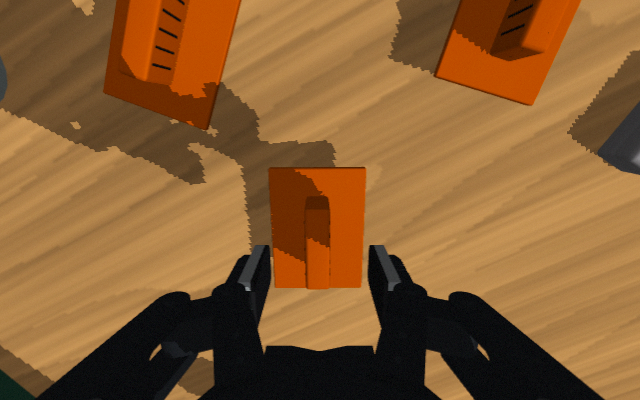

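The rib at (318,240) sits midway between the fingertips at (260,255) and (377,255). I'll descend and grip.

```bash
python3 -m crank '[[0,0,0.75,0,0,0],[0,0,0.75,0,0,0],[0,0,0,0,0,0]]' && python3 -m crank '[[0,0,0,0,0,0],[0,0,0,0,0,0],[0,0,0,0,0,0],[0,0,0,0,0,0],[0,0,0,0,0,0],[0,0,0,0,0,0]]' 0 90
python3 -m crank '[[0,0,-0.25,0,0,0],[0,0,-0.5,0,0,0],[0,0,-1,0,0,0],[0,0,-1,0,0,0],[0,0,-1,0,0,0],[0,0,-1,0,0,0],[0,0,-1,0,0,0],[0,0,-1,0,0,0],[0,0,-1,0,0,0],[0,0,0,0,0,0],[0,0,0,0,0,0]]'
python3 -c "
from w import *
to(.506,.209,.18,5); pic('side','s2');pic('wrist','w3');a=cv2.imread('pics/w3.png');b=cv2.imread('pics/s2.png');cv2.imwrite('pics/c3.png',np.hstack([a[100:400,120:520],cv2.resize(b[100:250,270:470],None,fx=2,fy=2)]))"
```

```text
clock: 5.3
tcp_pos: [0.5047, -0.1466, 0.031]
orientation: [3.053, -0.742, -0.002]
contact_force: [0.5, 0.5, 0.5]
grip_width: 0.0511
gripper_force: 0.0
clock: 5.9
tcp_pos: [0.5059, -0.1471, 0.0326]
orientation: [3.052, -0.743, 0.003]
contact_force: [-1.0, -0.1, 5.8]
grip_width: 0.0125
gripper_force: 88.2
clock: 7.0
tcp_pos: [0.505, -0.1467, 0.1866]
orientation: [3.053, -0.742, 0.001]
contact_force: [-0.6, 0.6, -1.6]
grip_width: 0.0122
gripper_force: 88.0
t 7.0 tcp [ 0.505  -0.1467  0.1866] shift units [ -8.12 -15.82   0.33] turn units [ 0.    -0.001 -0.719] F [-0.6  0.6 -1.6] w 0.01223381335841594 g 87.9906964302063
```

View pics/c3.png

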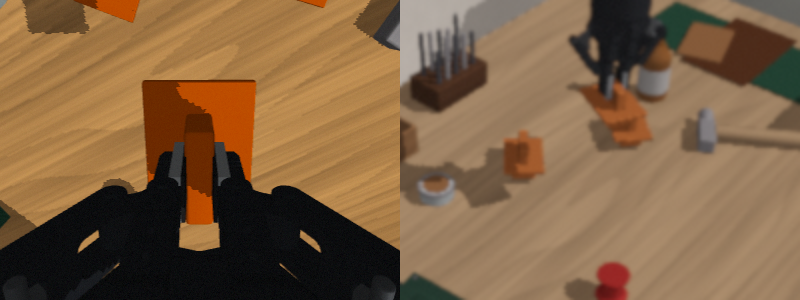

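Cover is held between the pads, level and centred: rib at crop (199,165), plate far edge at crop (143..255,80). I'll carry it to a spot short of the opening, where the wrist camera sees the opening from almost straight above.

```bash
python3 -m crank '[[-0.3,-0.35,0,0,0,0],[-0.63,-0.73,0,0,0,0],[-0.63,-0.73,0,0,0,0],[-0.63,-0.73,0,0,0,0],[-0.63,-0.73,0,0,0,0],[-0.63,-0.73,0,0,0,0],[-0.63,-0.73,0,0,0,0],[-0.63,-0.73,0,0,0,0],[-0.63,-0.73,0,0,0,0],[-0.63,-0.73,0,0,0,0],[-0.63,-0.73,0,0,0,0],[-0.63,-0.73,0,0,0,0]]' >/dev/null
python3 -m crank '[[-0.63,-0.73,0,0,0,0],[-0.63,-0.73,0,0,0,0],[-0.63,-0.73,0,0,0,0],[-0.63,-0.73,0,0,0,0],[-0.63,-0.73,0,0,0,0],[-0.63,-0.73,0,0,0,0],[-0.63,-0.73,0,0,0,0],[-0.3,-0.36,0,0,0,0],[0,0,0,0,0,-0.12],[0,0,0,0,0,-0.15],[0,0,0,0,0,-0.15],[0,0,0,0,0,-0.15]]'
python3 -m crank '[[0,0,0,0,0,-0.15],[0,0,0,0,0,0],[0,0,0,0,0,0],[0,0,0,0,0,0]]'
python3 -c "
from w import *
to(.506,.209,.13,5); pic('wrist','w4')
a=cv2.imread('pics/w4.png');cv2.imwrite('pics/c4.png',cv2.resize(a,None,fx=1.25,fy=1.25,interpolation=2))"
```

```text
clock: 9.5
tcp_pos: [0.4197, 0.2087, 0.1857]
orientation: [3.141, -0.039, -0.002]
contact_force: [-0.2, 0.6, -1.3]
grip_width: 0.0118
gripper_force: 88.0
clock: 9.9
tcp_pos: [0.4201, 0.2089, 0.1861]
orientation: [3.138, 0.135, -0.001]
contact_force: [-0.8, -0.1, -1.4]
grip_width: 0.012
gripper_force: 88.0
t 9.9 tcp [0.4201 0.2089 0.1861] shift units [4.28 0.36 2.8 ] turn units [ 0.     0.    -0.002] F [-0.8 -0.1 -1.4] w 0.01196872321496078 g 88.00588488578796
```

View pics/c4.png

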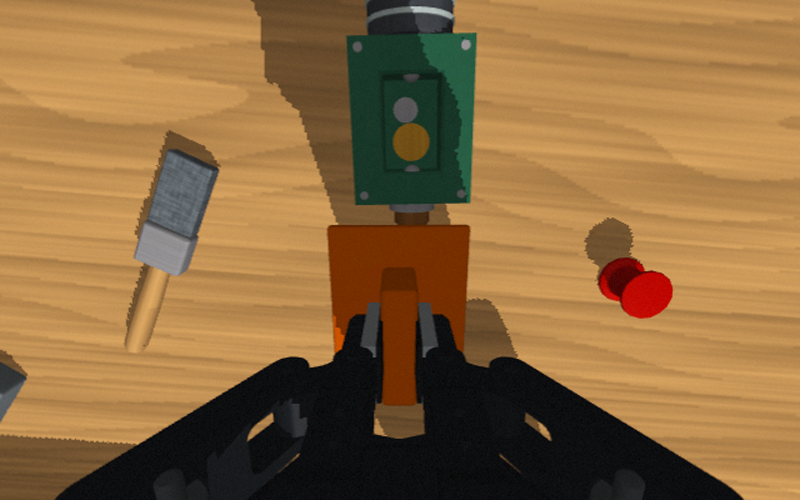

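The view shows the housing top corners at about (348,37), (477,34), (470,203), (356,204) in 1.25x pixels, the opening around (411,122), and the held plate's far edge from (328,226) to (469,226). I'll enlarge to read edges precisely.

```bash
python3 -c "
import cv2
a=cv2.imread('pics/w4.png')[50:196,258:398];cv2.imwrite('pics/c5.png',cv2.resize(a,None,fx=4,fy=4,interpolation=2))"
```

```text
(no output)
```

View pics/c5.png

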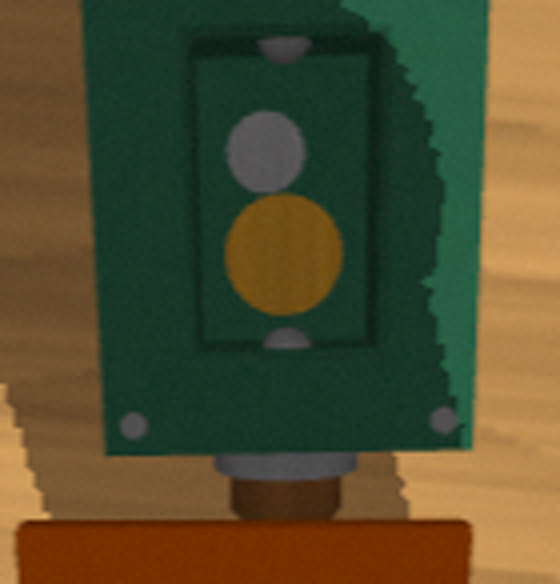

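Crop: opening rim corners at about (190,33), (386,30), (378,347), (197,350). Housing near corners (106,455), (471,449). Screws (133,425), (444,420). Held plate far edge (18,523)–(470,523).

Run:
```python
from w import *
f=np.load("pics/w4.npz")
o=status.get_obs();p=o["tcp_pos"]
C=lambda l:[(258+(x-1.5)/4,50+(y-1.5)/4) for x,y in l]
B=lambda l:[((x-.1)/1.25,(y-.1)/1.25) for x,y in l]
def sh(n,px,z):
    q=atz(f,px,z); e=np.roll(q,-1,0)-q; print(n,q.mean(0).round(4),(np.linalg.norm(e,axis=1)*1000).round(1),np.degrees(np.arctan2(e[:,1],e[:,0])).round(1))
sh("rim",C([(190,33),(386,30),(378,347),(197,350)]),.06)
sh("screws",B([(357,47),(466,45)])+C([(444,420),(133,425)]),.06)
sh("house",B([(348,37),(477,34)])+C([(471,449),(106,455)]),.06)
for dz in(.0,-.007):
    q=atz(f,C([(20,523),(469,523)]),p[2]+dz); d=q-p; yaw=np.radians(-4.9)
    t=R.from_rotvec(o["orientation"]).inv().apply(d); print("plate edge tool mm",dz,(t*1000).round(1),np.linalg.norm(q[1]-q[0]), np.degrees(np.arctan2(*(q[1]-q[0])[[1,0]])))
P=cloud(f); print("yaw",2*np.degrees(np.arctan2(o["orientation"][1],o["orientation"][0])))
# depth of plate region
print("plate z", np.median(P[185:205,270:370,2]), "tcp",p)
# rib x extent on tool frame
```

```text
rim [0.5054 0.2057 0.06  ] [40.8 64.7 40.6 64.7] [ -84.3 -174.7   95.8    5.5]
screws [0.5049 0.2058 0.06  ] [71.2 96.8 71.  96.7] [ -84.1 -174.2   95.8    5.9]
house [0.5045 0.2054 0.06  ] [ 83.7 109.8  83.9 109.4] [ -83.9 -174.5   95.9    5.4]
plate edge tool mm 0.0 [[ 41.9 -27.   -0. ]
 [ 41.8  29.2  -0. ]] 0.056148587123558864 -85.10412554428072
plate edge tool mm -0.007 [[ 40.3 -28.3   7. ]
 [ 40.2  30.5   7. ]] 0.058866371653994914 -85.10412554428073
yaw 4.956525804308709
plate z 0.18053598777416924 tcp [0.42011276 0.20896187 0.18618622]
```

```bash
python3 -m crank '[[0.5,0.05,0,0,0,-0.013],[0.9,0.1,0,0,0,0],[0.9,0.1,0,0,0,0],[0.9,0.1,0,0,0,0],[0.7,0.08,0,0,0,0],[0.4,0.04,0,0,0,0],[0,0,0.8,0,0,0],[0,0,1,0,0,0],[0,0,1,0,0,0],[0,0,0.9,0,0,0],[0,0,0.6,0,0,0],[0,0,0,0,0,0]]'
python3 -m crank '[[0,0,0,0,0,0],[0,0,0,0,0,0]]' >/dev/null
python3 - <<'E'
from w import *
to(.5065,.2072,.0946,5.5)
a=pic('side','s6'); b=pic('top','t6'); 
for n,f in(("side",a),("top",b)): print(n, proj(f,[.505,.206,.06]), proj(f,[.505,.206,.1]))
i=lambda f,s,h,w:(lambda c:cv2.resize(f["image"][c[1]-h:c[1]+h,c[0]-w:c[0]+w,::-1],None,fx=s,fy=s,interpolation=2))(proj(f,[.505,.206,.08])[0].astype(int))
cv2.imwrite("pics/c6.png",np.hstack([i(a,6,40,45),cv2.resize(i(b,6,40,22),None,fx=1,fy=1)]))
E
```

```text
clock: 11.15
tcp_pos: [0.5056, 0.2075, 0.0988]
orientation: [3.137, 0.155, -0.005]
contact_force: [0.2, 0.2, -2.1]
grip_width: 0.0121
gripper_force: 88.0
t 11.35 tcp [0.5074 0.2085 0.1013] shift units [-0.05  0.06  0.33] turn units [-0.001 -0.002  0.003] F [-0.2  1.5 -1.8] w 0.011893827153046797 g 87.98979163169861
side [[283.5227553  255.35951635]] [[282.36299799 243.95765595]]
top [[259.21712927 219.04791716]] [[257.41043659 217.95011277]]
```

View pics/c6.png

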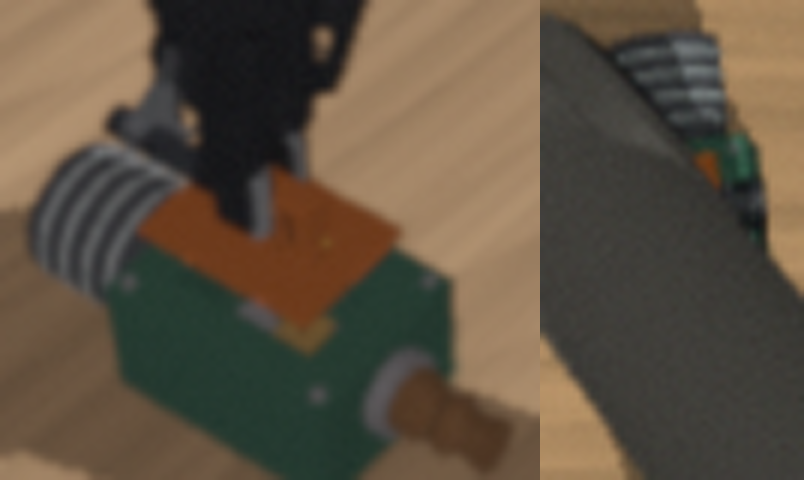

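```bash
python3 -m crank '[[0,0,0,0,0,0],[0,0,0,0,0,0]]'
python3 - <<'E'
from w import *
f=np.load("pics/s6.npz"); to(.5065,.2072,.0946,5.5)
c=proj(f,[.505,.206,.08])[0].astype(int)-[45,40]
C=lambda l:[(c[0]+(x-2.5)/6,c[1]+(y-2.5)/6) for x,y in l]
for z in(.0925,.095):
  q=atz(f,C([(275,165),(400,232),(308,326),(138,228)]),z); e=np.roll(q,-1,0)-q
  print(z,q.mean(0).round(4),(np.linalg.norm(e,axis=1)*1000).round(1),np.degrees(np.arctan2(e[:,1],e[:,0])).round(1))
g=np.load("pics/side0.npz"); 
a=cv2.resize(g["image"][220:305,235:335,::-1],None,fx=6,fy=6,interpolation=2); cv2.imwrite("pics/c7.png",a)
E
```

```text
clock: 11.65
tcp_pos: [0.5069, 0.2081, 0.1007]
orientation: [-3.138, -0.155, -0.001]
contact_force: [-1.3, -0.4, -1.3]
grip_width: 0.0119
gripper_force: 88.0
t 11.65 tcp [0.5069 0.2081 0.1007] shift units [-0.02  0.04  0.31] turn units [-0.    -0.001  0.003] F [-1.3 -0.4 -1.3] w 0.011868453733154228 g 87.99060344696045
0.0925 [0.4998 0.2091 0.0925] [61.9 57.  84.4 60.7] [-173.4   96.6    6.2 -105.1]
0.095 [0.498  0.2105 0.095 ] [61.7 56.8 84.1 60.5] [-173.4   96.6    6.2 -105.1]
```

View pics/c7.png

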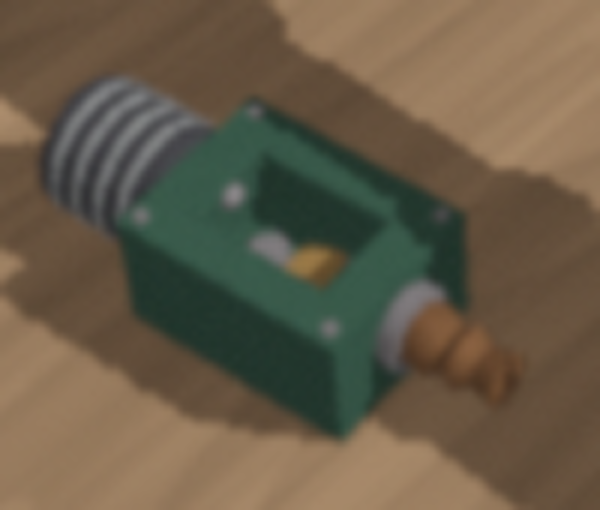

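Side crop shows the four housing screws at (140,215), (255,110), (442,215) and (330,327). I'll compare their centre with the held plate's visible diagonal corners in the same camera.

Run:
```python
from w import *
f=np.load("pics/s6.npz"); c=proj(f,[.505,.206,.08])[0].astype(int)-[45,40]
q=atz(f,[(c[0]+(x-2.5)/6,c[1]+(y-2.5)/6) for x,y in [(400,232),(138,228),(308,326)]],.0931)
print("plate centre",(q[:2].mean(0)).round(4), "diag",np.linalg.norm(q[0]-q[1]))
g=np.load("pics/side0.npz")
q=atz(g,[(235+(x-2.5)/6,220+(y-2.5)/6) for x,y in [(140,215),(255,110),(442,215),(330,327)]],.06); print("mach",q.mean(0).round(4),(np.linalg.norm(np.roll(q,-1,0)-q,axis=1)*1000).round(1))
```

```text
plate centre [0.505  0.2099 0.0931] diag 0.10136840128030962
mach [0.5058 0.2067 0.06  ] [70.  96.9 69.1 96.3]
```

Both cameras put the cover about 1.3–3 mm too far along +y, so I'll shift it 1.7 mm in -y and lower gently while watching the force.

```bash
python3 -m crank '[[0,0.085,0,0,0,0],[0,0,0.15,0,0,0],[0,0,0.15,0,0,0],[0,0,0.15,0,0,0],[0,0,0,0,0,0],[0,0,0,0,0,0]]'; python3 -m crank '[[0,0,0.05,0,0,0],[0,0,0.05,0,0,0],[0,0,0,0,0,0],[0,0,0,0,0,0]]'
python3 -c "
from w import *
to(.5065,.2072,.0726,5.5);print(status.get_obs()['moment'])"
```

```text
clock: 12.25
tcp_pos: [0.5068, 0.2064, 0.0911]
orientation: [3.138, 0.155, -0.001]
contact_force: [0.2, -0.9, -1.2]
grip_width: 0.0121
gripper_force: 88.0
clock: 12.65
tcp_pos: [0.5069, 0.2064, 0.0893]
orientation: [-3.138, -0.155, -0.0]
contact_force: [1.0, -0.1, -2.0]
grip_width: 0.0121
gripper_force: 88.0
t 12.65 tcp [0.5069 0.2064 0.0893] shift units [-0.01 -0.04  0.83] turn units [-0.    -0.     0.003] F [ 1.  -0.1 -2. ] w 0.01211459510849613 g 87.99046039581299
[ 0.0318256  -0.01997562 -0.07407602]
```

No contact with the feet about 3 mm in, so it's inside the opening. Continuing down.

```bash
for i in 1; do python3 -m crank '[[0,0,0.05,0,0,0],[0,0,0.05,0,0,0],[0,0,0.05,0,0,0],[0,0,0,0,0,0]]'; done; python3 -m crank '[[0,0,0.05,0,0,0],[0,0,0.05,0,0,0],[0,0,0,0,0,0]]';python3 -m crank '[[0,0,0.05,0,0,0],[0,0,0.05,0,0,0],[0,0,0,0,0,0]]'
```

```text
clock: 13.05
tcp_pos: [0.5068, 0.2063, 0.0862]
orientation: [3.138, 0.155, -0.0]
contact_force: [-0.8, 0.1, -1.6]
grip_width: 0.0119
gripper_force: 88.1
clock: 13.35
tcp_pos: [0.5072, 0.2067, 0.085]
orientation: [-3.138, -0.155, -0.001]
contact_force: [-0.5, -0.5, 5.3]
grip_width: 0.0122
gripper_force: 89.1
clock: 13.65
tcp_pos: [0.5072, 0.207, 0.0832]
orientation: [-3.137, -0.155, -0.002]
contact_force: [-2.0, 1.2, 5.1]
grip_width: 0.0119
gripper_force: 89.1
```

Catches are engaging with about 7 N of net push and small lateral forces. I'll keep going.

```bash
M='x'; python3 -m crank '[[0,0,0.05,0,0,0],[0,0,0.05,0,0,0],[0,0,0,0,0,0]]';python3 -m crank '[[0,0,0.05,0,0,0],[0,0,0.05,0,0,0],[0,0,0,0,0,0]]';python3 -m crank '[[0,0,0.05,0,0,0],[0,0,0.05,0,0,0],[0,0,0,0,0,0]]'; python3 -m crank '[[0,0,0.05,0,0,0],[0,0,0.05,0,0,0],[0,0,0,0,0,0]]'
```

```text
clock: 13.95
tcp_pos: [0.5069, 0.207, 0.0806]
orientation: [-3.137, -0.155, -0.001]
contact_force: [0.3, 2.1, -0.8]
grip_width: 0.0121
gripper_force: 88.2
clock: 14.25
tcp_pos: [0.5066, 0.2064, 0.0776]
orientation: [-3.138, -0.155, 0.001]
contact_force: [1.1, 2.2, -6.8]
grip_width: 0.0117
gripper_force: 87.8
clock: 14.55
tcp_pos: [0.5065, 0.2058, 0.0755]
orientation: [3.137, 0.154, -0.002]
contact_force: [2.6, 1.2, -10.3]
grip_width: 0.0122
gripper_force: 87.7
clock: 14.85
tcp_pos: [0.5067, 0.2059, 0.074]
orientation: [3.137, 0.154, -0.001]
contact_force: [1.3, 0.8, -7.8]
grip_width: 0.0121
gripper_force: 87.9
```

Past the peak: the catches snapped over at 0.080 and are now pulling the cover down. I'll seat it.

```bash
python3 -m crank '[[0,0,0.05,0,0,0],[0,0,0,0,0,0]]';python3 -m crank '[[0,0,0.05,0,0,0],[0,0,0,0,0,0]]';python3 -m crank '[[0,0,0.05,0,0,0],[0,0,0,0,0,0],[0,0,0,0,0,0]]'
```

```text
clock: 15.05
tcp_pos: [0.5069, 0.2064, 0.0735]
orientation: [3.138, 0.155, 0.0]
contact_force: [-1.1, -0.2, -2.9]
grip_width: 0.0123
gripper_force: 88.6
clock: 15.25
tcp_pos: [0.507, 0.2066, 0.0728]
orientation: [-3.138, -0.155, -0.001]
contact_force: [-0.1, -0.5, 0.5]
grip_width: 0.0123
gripper_force: 89.1
clock: 15.55
tcp_pos: [0.507, 0.2067, 0.0726]
orientation: [3.138, 0.155, 0.001]
contact_force: [-4.3, -0.5, 10.3]
grip_width: 0.0118
gripper_force: 90.4
```

It stopped at z = 0.0726, exactly the predicted flush height, with push about 10 N. I'll let it settle.

```bash
for i in 1 2; do python3 -m crank '[[0,0,0,0,0,0],[0,0,0,0,0,0],[0,0,0,0,0,0],[0,0,0,0,0,0]]' ; done; python3 -c "
from w import *
a=pic('side','s8');cv2.imwrite('pics/c8.png',cv2.resize(a['image'][210:300,235:335,::-1],None,fx=6,fy=6,interpolation=2))"
```

```text
clock: 15.95
tcp_pos: [0.5071, 0.2067, 0.0726]
orientation: [3.138, 0.155, 0.001]
contact_force: [-4.2, -0.7, 11.0]
grip_width: 0.0121
gripper_force: 90.4
clock: 16.35
tcp_pos: [0.507, 0.2067, 0.0726]
orientation: [3.138, 0.155, 0.001]
contact_force: [-3.5, -0.8, 10.9]
grip_width: 0.0121
gripper_force: 90.4
```

View pics/c8.png

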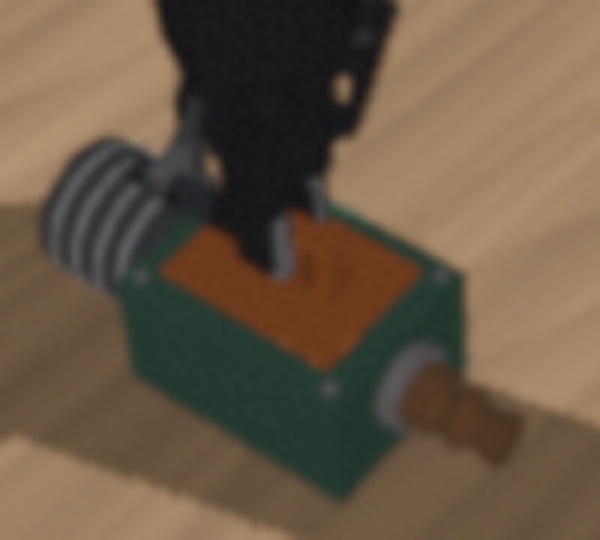

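The plate lies flush and centred, with its corners at (160,270), (420,270) and (322,370) just inside the screws. The push holds at about 11 N. I'll hold a little longer to bed it in, then hand in.

```bash
python3 -m crank '[[0,0,0,0,0,0],[0,0,0,0,0,0],[0,0,0,0,0,0],[0,0,0,0,0,0],[0,0,0,0,0,0],[0,0,0,0,0,0],[0,0,0,0,0,0],[0,0,0,0,0,0],[0,0,0,0,0,0],[0,0,0,0,0,0]]'; python3 -c "
from bench import r
print(r.hand_in())"
```

```text
clock: 17.4
tcp_pos: [0.507, 0.2067, 0.0726]
orientation: [3.138, 0.155, 0.001]
contact_force: [-4.7, -1.9, 11.4]
grip_width: 0.0123
gripper_force: 90.4
the job is handed in; nothing more can be done
None
```

I pressed the nearest orange cover into the burnisher until the push peaked and dropped as the catches snapped; it sits flush, and I handed in at 17.4 s still gripping it and pressing with about 11 N.

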